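# Scoop wax into the melting pan and hang the scoop up

### The job

Use the scoop to move all five wax buttons from the long metal trough into the round pan, without the gripper touching the wax and without ramming the scoop into the trough. Then hang the scoop by its hooked handle over the rack's upper rail and let go of it. Leave the pan standing where it is and do not disturb the paint tubs, jar, tube and brush.

Things in the scene. Friction and masses are not known exactly. Their poses are not given: they have to be found in the camera images.
- trough: Open rectangular aluminium trough, fixed to the table: 260 long (its x axis) x 94 wide (y) x 30 mm high outside, walls and floor 5 mm, inside 250 x 84 x 25 mm deep. Origin at the centre of its underside, on the table. The wax always starts in the -x half (the end nearer the robot); the other half is empty.
- scoop: Flat-bottomed steel scoop, 180 g, standing on the table. Tray 78 mm wide (y), walls 2 to 3 mm thick and 32 high at the sides (x = -45 to 45) and back (x = 45); floor 2 mm thick, x = -55 to 45, open at the front (-x). Origin on the floor's underside. A post at the back rises to a level wooden handle running backwards, x = 41 to 150 mm, 14 wide, underside z = 60, top z = 82.
- scoop_grip (a point): Middle of the handle's thickness, a good place to grip: x = 72, z = 71 mm in the scoop's frame (axes as the scoop's).
- scoop_lip (a point): Middle of the scoop's open front edge, on its underside: x = -55, z = 0 mm in the scoop's frame.
- scoop_hook (a point): Inner corner of the hook: x = 142, z = 60 mm in the scoop's frame. Here, at the handle's far end, a flat steel tab (6 mm thick, 14 wide) points down from the handle, leaning a little towards the tray, to z = 32 mm at x = 138: tab and handle form a hook that is open downwards and towards the post.
- pan: Round dark open pan, loose, 450 g: 160 mm across, 55 mm high, wall 4 mm, floor 5 mm thick. Origin at the centre of its underside.
- rail: Tool rack fixed to the table: a steel bar, 12 mm in diameter (the rail), lies level along the rack's y axis between two posts 240 mm apart, its axis 270 mm up. A second such bar 150 mm straight below it steadies what hangs from the rail. Origin on the table under the middle of the bars.
- rail_mid (a point): Middle of the upper bar (the rail), on its axis, 270 mm above the table.
- wax0: Button of hard wax, 12 g: a round disc 23 mm across and 16 mm high with widely bevelled rims (flat faces 9 mm across). Origin at the centre of the face that it lies on at the start.
- wax1: Button of hard wax, 12 g: a round disc 23 mm across and 16 mm high with widely bevelled rims (flat faces 9 mm across). Origin at the centre of the face that it lies on at the start.
- wax2: Button of hard wax, 12 g: a round disc 23 mm across and 16 mm high with widely bevelled rims (flat faces 9 mm across). Origin at the centre of the face that it lies on at the start.
- wax3: Button of hard wax, 12 g: a round disc 23 mm across and 16 mm high with widely bevelled rims (flat faces 9 mm across). Origin at the centre of the face that it lies on at the start.
- wax4: Button of hard wax, 12 g: a round disc 23 mm across and 16 mm high with widely bevelled rims (flat faces 9 mm across). Origin at the centre of the face that it lies on at the start.
- tub_a: Bystander, loose: small lidded paint tub, 64 mm across, 40 high. Origin at its underside, on the table.
- tub_b: Bystander, loose: lidded paint tub, 84 mm across, 38 high. Origin at its underside, on the table.
- tub_c: Bystander, loose: two lidded tubs one on the other, 80 mm across, 80 high in all. Origin at its underside, on the table.
- jar: Bystander, loose: round jar with a black lid, 68 mm across, 75 high. Origin at its underside, on the table.
- paint_tube: Bystander, loose: white paint tube with a black cap, lying, about 140 x 40 x 20 mm. Origin at its underside, on the table.
- brush: Bystander, loose: paint brush lying on the table, about 20 mm high. Origin at its underside, on the table.
Not all that is in view belongs to the job. Leave any blue or pink look-alike of the pan alone.

How it is judged:
On the way, in this order (a step that is already met when the one before it is completed fails the run):
1. the scoop, lifted clear of the trough, carries at least one wax button in its tray (height (world z) of scoop above 0.07 m and ((x of wax0 in the frame of scoop between -0.055 and 0.05 m and y of wax0 in the frame of scoop between -0.04 and 0.04 m and z of wax0 in the frame of scoop between -0.005 and 0.05 m) or (x of wax1 in the frame of scoop between -0.055 and 0.05 m and y of wax1 in the frame of scoop between -0.04 and 0.04 m and z of wax1 in the frame of scoop between -0.005 and 0.05 m) or (x of wax2 in the frame of scoop between -0.055 and 0.05 m and y of wax2 in the frame of scoop between -0.04 and 0.04 m and z of wax2 in the frame of scoop between -0.005 and 0.05 m) or (x of wax3 in the frame of scoop between -0.055 and 0.05 m and y of wax3 in the frame of scoop between -0.04 and 0.04 m and z of wax3 in the frame of scoop between -0.005 and 0.05 m) or (x of wax4 in the frame of scoop between -0.055 and 0.05 m and y of wax4 in the frame of scoop between -0.04 and 0.04 m and z of wax4 in the frame of scoop between -0.005 and 0.05 m))), for 0.2 s.
2. all five wax buttons lie in the pan (horizontal distance between each of wax0, wax1, wax2, wax3, wax4 and pan below 0.085 m and z of wax0 in the frame of pan between 0 and 0.055 m and z of wax1 in the frame of pan between 0 and 0.055 m and z of wax2 in the frame of pan between 0 and 0.055 m and z of wax3 in the frame of pan between 0 and 0.055 m and z of wax4 in the frame of pan between 0 and 0.055 m), for 0.3 s.
At the end, for the whole second after the job is handed in: All five wax buttons are inside the pan (below its rim), the pan stands upright on the table (within 6 degrees), and the scoop hangs at rest on the rack between the posts: the inner corner of its hook within 30 mm of the upper bar, its front edge clear of the table (all of step 2 and angle between pan's own z axis and vertical below 0.1 rad and height (world z) of pan below 0.01 m and x of scoop_hook in the frame of rail_mid between -0.035 and 0.035 m and z of scoop_hook in the frame of rail_mid between -0.03 and 0.035 m and y of scoop_hook in the frame of rail_mid between -0.12 and 0.12 m and contact force between scoop and rail above 0.5 N and height (world z) of scoop_lip above 0.01 m and linear speed of scoop below 0.05 m/s and angular speed of scoop below 0.4 rad/s); the robot touches nothing.
It fails at once if the gripper touches a wax button (contact force between the fingers and wax0 above 0.5 N or contact force between the fingers and wax1 above 0.5 N or contact force between the fingers and wax2 above 0.5 N or contact force between the fingers and wax3 above 0.5 N or contact force between the fingers and wax4 above 0.5 N).
It fails at once if the scoop is rammed into the trough (over 60 N) (contact force between scoop and trough above 60 N).
It fails at once if the pan is shoved more than 30 mm or tipped more than 17 degrees (distance of pan from where it was at the start of the episode above 0.03 m or angle between pan's own z axis and vertical above 0.3 rad).
It fails at once if a paint tub, the jar, the paint tube or the brush is moved more than 30 mm (distance of any of tub_a, tub_b, tub_c, jar, paint_tube, brush from where it was at the start of the episode above 0.03 m).
It also fails if it takes over 70 s, if anything falls off the work surface, if the arm or the gripper's body presses on something with over 40 N, if the wrist force passes 120 N, or if a joint passes its speed limit or range.

### The arm

A 6-joint arm with a two-finger parallel gripper is mounted at the origin on the work surface. World frame = base frame: x ahead of the robot, y to its left, z up, the work surface at z = 0. Lengths are in m, angles in rad, forces in N, time in s.
With the tool pointing down it reaches from about 0.25 to 0.725 m from the base axis. Payload 4 kg.
Tool frame: the origin (TCP) lies midway between the tips of the shut fingers; the grasp point (between the pads) lies 19 mm behind it (bot.grip_depth is the distance from the TCP to the grasp point, in m); z points along the fingers, y is the line along which they close (so a half turn about z gives the same grasp; the last joint's range is limited). The gripper opens to 85 mm and grips with 20 to 120 N. Pads are 22 mm wide; open, the fingers measure 114 mm over their backs; the gripper's body (76 mm by 85 mm) begins 54 mm behind the grasp point. The pads swing forward as they close: fully open they stand 13 mm farther back than shut.
Start: joints at [-1.222, 0.241, 0.005, 1.335, 0, 1.571], TCP at [0.171, -0.47, 0.231] pointing down, gripper open.
Joint ranges: [-2.72, 2.72], [-1.05, 1.87], [-1.09, 1.28], [-1.99, 2.15], [-1.42, 1.44], [-3.14, 3.14]. Speed limits (rad/s): [2.79, 2.79, 3.14, 3.14, 3.14, 3.14].

### API

Orientations are given as a unit quaternion [x, y, z, w].
In Python, from workcell import bot gives the robot as it stands.
- The arm moves only by the shell command python3 -m creep 'ROWS'. ROWS is JSON, one flat list of numbers, 5 for each row, row after row: the shift along the world's x, y, z in m, then the turn about the world's z in rad, then the finger opening in m, from 0 to 0.0854. In form: [x, y, z, twist, claw, x, y, z, twist, claw, ...]. A call has 1 to 10 rows; each row is the pose to reach, as a shift and turn from the pose commanded when the call began; what a row does not reach only later rows make up. A row lasts 1/12 s, in which the tool goes at most 41.7 mm and 7.16 degrees, less where a joint would pass 70% of its speed; a pose out of reach is approached as far as the arm can. A call with a gripper value outside its range is refused whole. The fingers move at their own pace and stop on an object; the grip force is fixed at half the most. Time passes only in rows, so rows that repeat a pose let the fingers close. It gives the time, the measured TCP pose, the force, the opening and the grip force at its end, in the units of the state.
- bot.get_obs(): the state, without advancing time (a new reading comes with each control period).
- bot.camera(name): name is "scene" or "top" or "wrist"; returns a dict with "pixels" (384x512x3 uint8, red, green, blue), "camera_matrix" (3x3 intrinsics, pixels), "extrinsics" (4x4, takes a point from world to camera coordinates); the wrist camera has in their place "T_tool_cam" (4x4, takes a point from camera to tool coordinates, whose origin is the TCP and whose axes are the flange's). Camera axes: x right, y down, z forward; pixel columns grow to the right and rows downward; lengths in m; the calibration is good to about 2 mm. A picture is of the moment at which its call begins: read the wrist's pose just before it. There is no depth.
- bot.job_done(): hands the job in; it is judged then, once.
Trained networks look in the newest picture that a camera, given by its name, has taken for a name from the list of things; names that differ only in an ending like _2 or _b are one class to them, and where a whole thing is asked for, a point or a joint stands for the part that bears it (a point fixed in the world has none). Each returns a list of dicts, best first, with "score" (0 to 1); they miss things now and then, are a little off and sometimes report something else, mostly with a low value. They report only what shows in the picture. A call takes as long as a camera call. They do not tell look-alikes from the thing itself.
- bot.look_for(camera, thing): "centre" ([column, row] as shares, 0 to 1, of the picture: columns of its width, rows of its height, amid what is visible of it).
- bot.place_of(camera, thing): "centre" ([column, row] as shares, 0 to 1, of the picture: columns of its width, rows of its height: a listed point, or the origin of a listed thing).
The state is a dict: "clock": time; "joint_pos": joint angles; "joint_vel": joint speeds; "tau": joint torques, N m; "eef_pos": TCP position; "tool_rot": TCP orientation; "ft_force": force on the tool from outside, world axes, zero at the start; "ft_torque": the same for the moment, N m; "grip_width": finger opening in m; "grasp_force": force on a finger pad.
Only numpy, scipy, OpenCV 4.12 (cv2) and the standard library are available. Lean on these libraries where they do the work, as an engineer would, in place of code of your own. Each camera call takes 0.05 s, during which the arm holds its last target. There are 200 camera calls.

## Working session

There is one attempt and no reset: what is moved stays moved. The work goes in short steps, Python scripts to look and compute and a shell command to move; the robot and the scene stay as the last step left them, time stands still between calls to the robot, and variables do not carry over. Pictures are saved under pics/ and viewed, at most 13 in all, crops included, and the job is handed in when it is done.

```bash
mkdir -p pics; cat > h.py <<'E'
import numpy as np,cv2
from workcell import bot
from scipy.spatial.transform import Rotation as R
def cam(n):
    o=bot.get_obs(); c=bot.camera(n); K=np.array(c["camera_matrix"])
    if n=="wrist":
        T=np.eye(4);T[:3,:3]=R.from_quat(o["tool_rot"]).as_matrix();T[:3,3]=o["eef_pos"]
        E=np.linalg.inv(T@np.array(c["T_tool_cam"]))
    else: E=np.array(c["extrinsics"])
    return c["pixels"],K,E
def ray(K,E,s):
    d=np.linalg.inv(K)@[s[0]*512,s[1]*384,1]; Rm=E[:3,:3]
    return -Rm.T@E[:3,3],Rm.T@d
def onz(K,E,s,z):
    p,d=ray(K,E,s); return p+d*(z-p[2])/d[2]
def tri(a,b):
    A=[];B=[]
    for K,E,s in (a,b):
        p,d=ray(K,E,s); d=d/np.linalg.norm(d); M=np.eye(3)-np.outer(d,d); A.append(M);B.append(M@p)
    x=np.linalg.lstsq(np.vstack(A),np.hstack(B),rcond=None)[0]
    return x,np.linalg.norm(np.hstack([A[0]@x-B[0],A[1]@x-B[1]]))
E
cat > a.py <<'E'
from h import *
np.set_printoptions(precision=3,suppress=True)
o=bot.get_obs();print(o["clock"],o["eef_pos"],o["tool_rot"])
C={n:cam(n) for n in("scene","top")}
for n in C: cv2.imwrite(f"pics/{n}0.png",C[n][0][:,:,::-1]); print(n,ray(*C[n][1:],[.5,.5]))
for t in["trough","scoop","scoop_grip","scoop_lip","scoop_hook","pan","rail","rail_mid","wax0","tub_a","tub_b","jar","paint_tube","brush"]:
    D={n:bot.place_of(n,t) for n in C}
    for n in C: print(t,n,[(round(d["score"],2),np.round(d["centre"],3).tolist(),onz(*C[n][1:],d["centre"],0)[:2]) for d in D[n][:6]])
    if D["scene"] and D["top"] : print("   tri",tri((*C["scene"][1:],D["scene"][0]["centre"]),(*C["top"][1:],D["top"][0]["centre"])))
E
python3 a.py
```

```text
0.0 [ 0.171 -0.469  0.23 ] [ 0.985  0.174 -0.    -0.001]
scene (array([0.988, 0.91 , 1.116]), array([-0.354, -0.633, -0.688]))
top (array([0.424, 0.045, 1.253]), array([ 0.062, -0.   , -0.998]))
trough scene [(0.83, [0.435, 0.53], array([ 0.564, -0.119]))]
trough top [(0.7, [0.588, 0.463], array([ 0.553, -0.108]))]
   tri (array([ 0.559, -0.112,  0.003]), np.float64(0.010857552379992374))
scoop scene [(0.67, [0.625, 0.705], array([0.407, 0.325])), (0.67, [0.452, 0.533], array([ 0.536, -0.097])), (0.52, [0.399, 0.716], array([0.76 , 0.158]))]
scoop top [(0.74, [0.338, 0.563], array([0.415, 0.324]))]
   tri (array([0.412, 0.325, 0.003]), np.float64(0.0052425453078346505))
scoop_grip scene [(0.83, [0.615, 0.711], array([0.429, 0.324])), (0.35, [0.443, 0.533], array([ 0.552, -0.107])), (0.21, [0.4, 0.296], array([ 0.37 , -0.754]))]
scoop_grip top [(0.7, [0.3, 0.517], array([0.473, 0.392]))]
   tri (array([0.47 , 0.368, 0.084]), np.float64(0.00024457004177030894))
scoop_lip scene [(0.6, [0.625, 0.676], array([0.38 , 0.287]))]
scoop_lip top [(0.97, [0.356, 0.591], array([0.38 , 0.291])), (
[... 2566 characters left out ...]
rray([ 0.749, -0.023,  0.222]), np.float64(0.04623344342904553))
jar scene [(0.95, [0.483, 0.81], array([0.694, 0.343]))]
jar top [(0.81, [0.328, 0.352], array([0.691, 0.348]))]
   tri (array([0.693, 0.346, 0.003]), np.float64(0.003730897201575759))
paint_tube scene [(0.69, [0.489, 0.445], array([ 0.374, -0.245]))]
paint_tube top [(0.74, [0.679, 0.614], array([ 0.36 , -0.266])), (0.37, [0.807, 0.486], array([ 0.528, -0.49 ]))]
   tri (array([ 0.359, -0.273, -0.027]), np.float64(0.0005755867824726487))
brush scene [(0.97, [0.397, 0.726], array([0.769, 0.17 ]))]
brush top [(0.71, [0.441, 0.306], array([0.756, 0.152]))]
   tri (array([ 0.763,  0.154, -0.025]), np.float64(0.0012752122911494066))
```

View pics/top0.png

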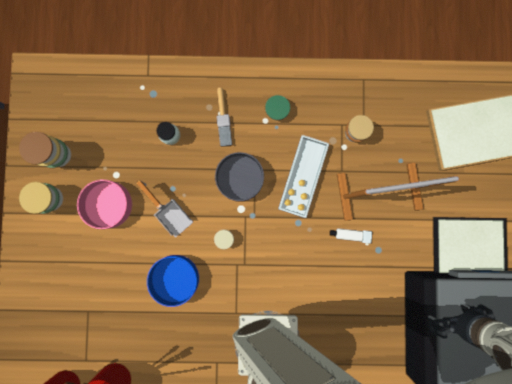

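View pics/scene0.png

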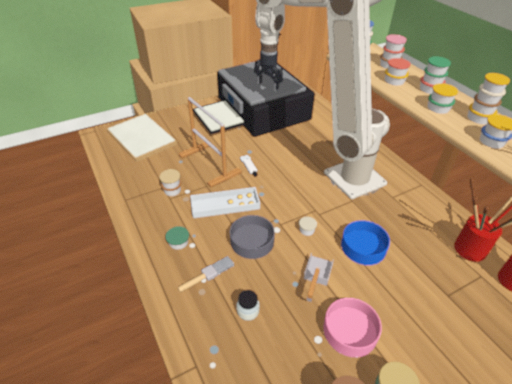

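The dark pan is at px (240,177) in the top view, about (0.545, 0.095). The trough runs from (295,214) to (313,137) with the wax in its lower half. The scoop is at (172,215) with its handle going up-left, and the rail spans (368,191) to (457,179). I'll move over the trough first and look with the wrist camera.

```bash
python3 -m creep '[0.02,0.03,0.03,0.1,0.08, 0.04,0.06,0.05,0.22,0.08, 0.06,0.09,0.07,0.34,0.08, 0.08,0.12,0.09,0.46,0.08, 0.10,0.15,0.11,0.58,0.08, 0.12,0.18,0.13,0.70,0.08, 0.14,0.21,0.15,0.82,0.08, 0.16,0.24,0.16,0.94,0.08, 0.18,0.27,0.17,1.06,0.08, 0.20,0.30,0.17,1.18,0.08]'
python3 -m creep '[0.02,0.03,0,0.12,0.08, 0.04,0.06,0,0.24,0.08, 0.06,0.08,0,0.36,0.08, 0.06,0.08,0,0.48,0.08, 0.06,0.08,0,0.60,0.08, 0.06,0.08,0,0.72,0.08, 0.06,0.08,0,0.84,0.08, 0.06,0.08,0,0.96,0.08, 0.06,0.08,0,0.96,0.08, 0.06,0.08,0,0.96,0.08]'
cat > w.py <<'E'
from h import *
import sys
np.set_printoptions(precision=3,suppress=True)
C=cam("wrist"); o=bot.get_obs()
print(o["eef_pos"],R.from_quat(o["tool_rot"]).as_euler("zyx",degrees=True),o["joint_pos"])
cv2.imwrite(f"pics/{sys.argv[1]}.png",C[0][:,:,::-1]); np.savez(f"pics/{sys.argv[1]}.npz",p=C[0],K=C[1],E=C[2])
for a in sys.argv[2:]:
    t,z=a.split(":")
    print(t,[(round(d["score"],2),np.round(d["centre"],3).tolist(),onz(*C[1:],d["centre"],float(z))[:2]) for d in bot.place_of("wrist",t)[:7]])
E
python3 w.py w1 trough:0 wax0:0.005 pan:0 scoop:0 rail_mid:.27
```

```text
clock: 2.33
eef_pos: [0.3722, -0.1685, 0.4038]
tool_rot: [0.72, 0.694, 0.001, 0.002]
ft_force: [1.3, -1.2, 0.6]
grip_width: 0.0802
grasp_force: 0.0
clock: 3.17
eef_pos: [0.4309, -0.0899, 0.4013]
tool_rot: [0.322, 0.947, 0.0, 0.0]
ft_force: [-0.1, 0.0, -0.3]
grip_width: 0.0804
grasp_force: 0.0
[ 0.431 -0.09   0.401] [-142.434    0.004  179.998] [-0.206  0.114  0.287  1.744 -0.     0.45 ]
trough []
wax0 [(0.7, [0.554, 0.388], array([ 0.468, -0.057])), (0.69, [0.558, 0.444], array([ 0.505, -0.077])), (0.65, [0.522, 0.461], array([ 0.493, -0.113])), (0.61, [0.554, 0.503], array([ 0.539, -0.107])), (0.4, [0.499, 0.42], array([ 0.455, -0.113]))]
pan [(0.95, [0.74, 0.35], array([0.556, 0.101]))]
scoop []
rail_mid [(0.97, [0.228, 0.966], array([ 0.518, -0.374]))]
```

View pics/w1.png

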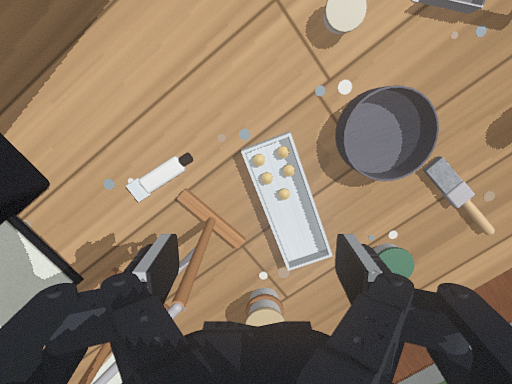

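The trough's rim corners are near (243,152), (291,134), (331,256) and (288,269). Five wax buttons lie in its upper part and the pan is at (388,132). I'll fit the trough rim next.

```bash
cat > tr.py <<'E'
from h import *
import sys
from scipy.optimize import least_squares
np.set_printoptions(precision=4,suppress=True)
# fit trough pose: render rim ring (z=.03) edges -> match to gradient-free colour mask on plane z=.03
def fit(p,K,E,x0):
    hsv=cv2.cvtColor(p,cv2.COLOR_RGB2HSV); m=((hsv[...,1]<45)&(hsv[...,2]>120)).astype(np.uint8)
    q=np.array([[a,b,.03] for a,b in((-.13,-.047),(.13,-.047),(.13,.047),(-.13,.047))])
    def proj(v):
        c,s=np.cos(v[2]),np.sin(v[2]); w=np.c_[v[0]+c*q[:,0]-s*q[:,1],v[1]+s*q[:,0]+c*q[:,1],q[:,2]]
        u=(K@(E[:3,:3]@w.T+E[:3,3:])).T; return u[:,:2]/u[:,2:]
    d=proj(x0); box=cv2.fillConvexPoly(np.zeros_like(m),np.int32(cv2.convexHull(np.float32(d+ (d-d.mean(0))*.12))[:,0]),1)
    n,l,st,_=cv2.connectedComponentsWithStats(m*box); k=1+np.argmax(st[1:,4])
    h=cv2.convexHull(np.argwhere(l==k)[:,::-1].astype(np.float32))
    r=cv2.minAreaRect(h); 
    w=np.array([onz(K,E,((u+.5)/512,(v+.5)/384),.03)[:2] for u,v in h[:,0]],np.float32)
    (cx,cy),(a,b),t=cv2.minAreaRect(w); bx=cv2.boxPoints(((cx,cy),(a,b),t))
    e=[bx[1]-bx[0],bx[2]-bx[1]]; e=max(e,key=np.linalg.norm); e=e*np.sign(e[0])
    print("trough rect",cx,cy,"size",a,b,"yaw deg",np.degrees(np.arctan2(e[1],e[0])))
if __name__=="__main__":
    z=np.load(f"pics/{sys.argv[1]}.npz"); fit(z["p"],z["K"],z["E"],[.556,-.11,np.radians(-14)])
E
python3 tr.py w1
```

```text
trough rect 0.5583643913269043 -0.11200828105211258 size 0.0957200899720192 0.2647320032119751 yaw deg -16.79672
```

```bash
python3 -m creep '[0,0.04,-0.01,0.12,0.08, 0,0.08,-0.02,0.24,0.08, 0,0.12,-0.03,0.36,0.08, 0,0.16,-0.04,0.48,0.08, 0,0.20,-0.05,0.60,0.08, 0,0.24,-0.06,0.72,0.08, 0,0.28,-0.07,0.84,0.08, 0,0.32,-0.08,0.96,0.08, 0,0.35,-0.09,1.08,0.08, 0,0.38,-0.10,1.20,0.08]'
python3 -m creep '[0,0.03,0,0.12,0.08, 0,0.04,0,0.17,0.08, 0,0.04,0,0.17,0.08, 0,0.04,0,0.17,0.08]'
python3 w.py w2 scoop:0 scoop_grip:0.071 scoop_lip:0 scoop_hook:0.06 pan:0
```

```text
clock: 4.3
eef_pos: [0.4304, 0.2922, 0.3007]
tool_rot: [-0.273, 0.962, -0.0, 0.0]
ft_force: [0.5, -0.3, 0.7]
grip_width: 0.08
grasp_force: 0.0
clock: 4.63
eef_pos: [0.4307, 0.3303, 0.3008]
tool_rot: [-0.351, 0.937, -0.0, -0.0]
ft_force: [1.0, -0.5, 0.6]
grip_width: 0.0799
grasp_force: 0.0
[0.431 0.33  0.301] [139.006  -0.017 179.955] [ 0.653  0.312  0.281  1.54  -0.    -0.062]
scoop [(0.76, [0.514, 0.359], array([0.407, 0.321]))]
scoop_grip [(0.62, [0.51, 0.519], array([0.467, 0.368])), (0.21, [0.507, 0.278], array([0.377, 0.287]))]
scoop_lip [(0.78, [0.506, 0.27], array([0.374, 0.283]))]
scoop_hook [(0.64, [0.506, 0.638], array([0.524, 0.415]))]
pan [(0.81, [0.672, 0.644], array([0.456, 0.548])), (0.61, [0.686, 0.069], array([0.213, 0.312])), (0.57, [0.174, 0.294], array([0.55 , 0.101]))]
```

View pics/w2.png

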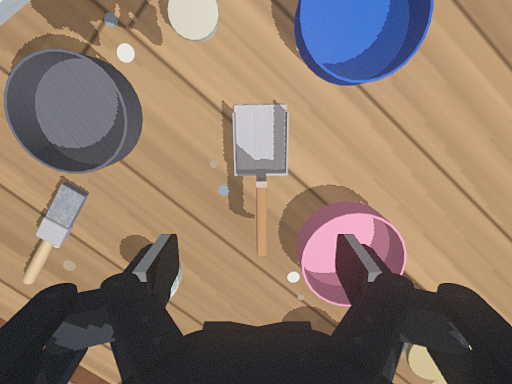

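The scoop stands vertical in the picture, lip at (261,104) and handle end at (262,255), so its yaw is about 41.2° and already matches the tool. The measurements agree within 3 mm, so I'll grasp at (0.469, 0.368).

```bash
python3 -m creep '[0.03,0.03,-0.02,0,0.04, 0.038,0.038,-0.06,0,0.04, 0.038,0.038,-0.10,0,0.04, 0.038,0.038,-0.14,0,0.04, 0.038,0.038,-0.18,0,0.04, 0.038,0.038,-0.21,0,0.04, 0.038,0.038,-0.235,0,0.04, 0.038,0.038,-0.248,0,0.04, 0.038,0.038,-0.248,0,0.04]'
python3 -m creep '[0,0,0,0,0, 0,0,0,0,0, 0,0,0,0,0, 0,0,0,0,0, 0,0,0,0,0, 0,0,0,0,0]'
python3 -m creep '[0,0,0.03,0,0, 0,0,0.07,0,0, 0,0,0.11,0,0, 0,0,0.15,0,0, 0,0,0.15,0,0, 0,0,0.15,0,0]'
python3 w.py w3 scoop_lip:0.15 scoop_hook:0.21 scoop:0.15
```

```text
clock: 5.68
eef_pos: [0.4667, 0.3655, 0.0495]
tool_rot: [-0.35, 0.937, -0.001, -0.004]
ft_force: [0.2, -0.8, -1.1]
grip_width: 0.04
grasp_force: 0.0
clock: 6.18
eef_pos: [0.4702, 0.369, 0.0551]
tool_rot: [-0.351, 0.936, 0.0, 0.002]
ft_force: [0.8, -0.2, 5.9]
grip_width: 0.013
grasp_force: 63.7
clock: 6.68
eef_pos: [0.4702, 0.3693, 0.2067]
tool_rot: [-0.351, 0.936, 0.001, 0.003]
ft_force: [-0.1, -0.7, -2.4]
grip_width: 0.0127
grasp_force: 63.0
[0.469 0.368 0.204] [ 138.903    0.059 -179.948] [ 0.666  0.444  0.225  1.35   0.    -0.052]
scoop_lip [(0.9, [0.505, 0.03], array([0.376, 0.286]))]
scoop_hook []
scoop [(0.95, [0.505, 0.268], array([0.416, 0.322]))]
```

```bash
cat > v.py <<'E'
from h import *
np.set_printoptions(precision=4,suppress=True)
o=bot.get_obs();print(o["eef_pos"],R.from_quat(o["tool_rot"]).as_matrix()[:,1])
C={n:cam(n) for n in("scene","top")}
import sys
for n in C: cv2.imwrite(f"pics/{n}{sys.argv[1]}.png",C[n][0][:,:,::-1]); np.savez(f"pics/{n}{sys.argv[1]}.npz",p=C[n][0],K=C[n][1],E=C[n][2])
for t in sys.argv[2:]:
    D={n:bot.place_of(n,t) for n in C}
    for n in C: print(t,n,[(round(d["score"],2),np.round(d["centre"],3).tolist()) for d in D[n][:3]])
    r=[(tri((*C["scene"][1:],a["centre"]),(*C["top"][1:],b["centre"])),) for a in D["scene"][:2] for b in D["top"][:2]]
    print(r)
E
python3 v.py 1 scoop_lip scoop_hook scoop scoop_grip
```

```text
[0.4676 0.3672 0.2008] [-0.6573  0.7536  0.0003]
scoop_lip scene [(0.89, [0.634, 0.595]), (0.49, [0.459, 0.534])]
scoop_lip top [(0.97, [0.338, 0.609]), (0.31, [0.326, 0.349])]
[((array([0.3716, 0.2825, 0.1542]), np.float64(0.012130014309259982)),), ((array([0.5579, 0.3336, 0.331 ]), np.float64(0.1279134727919734)),), ((array([0.5078, 0.2081, 0.3001]), np.float64(0.20123354398669324)),), ((array([0.6463, 0.2496, 0.3584]), np.float64(0.04557199042527723)),)]
scoop_hook scene [(0.7, [0.486, 0.81]), (0.64, [0.613, 0.689])]
scoop_hook top [(0.7, [0.254, 0.466]), (0.36, [0.278, 0.514])]
[((array([0.6193, 0.4126, 0.0643]), np.float64(0.13283339879664305)),), ((array([0.5827, 0.3847, 0.0051]), np.float64(0.16126946776338177)),), ((array([0.5184, 0.4053, 0.2025]), np.float64(0.004059261122971167)),), ((array([0.4782, 0.3795, 0.1453]), np.float64(0.012722593792968872)),)]
scoop scene [(0.7, [0.632, 0.632])]
scoop top [(0.83, [0.32, 0.566]), (0.38, [0.274, 0.514])]
[((array([0.4123, 0.3183, 0.1454]), np.float64(0.0013333647220825774)),), ((array([0.4645, 0.3675, 0.2285]), np.float64(0.0057055343150883685)),)]
scoop_grip scene [(0.61, [0.624, 0.63]), (0.6, [0.614, 0.685])]
scoop_grip top []
[]
```

View pics/w3.png

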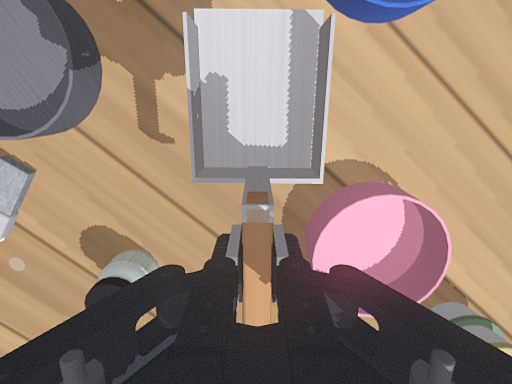

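The scoop is held level and straight: the tray is centred at column 258 and the handle at 257. I'll carry it to above the far half of the trough and refine the alignment from there.

```bash
python3 -m creep '[0.01,-0.03,0,-0.08,0, 0.025,-0.06,0,-0.18,0, 0.04,-0.098,0,-0.28,0, 0.056,-0.135,0,-0.38,0, 0.072,-0.172,0,-0.48,0, 0.088,-0.21,0,-0.58,0, 0.104,-0.247,0,-0.68,0, 0.12,-0.285,0,-0.78,0, 0.136,-0.32,0,-0.88,0, 0.152,-0.355,0,-0.98,0]'
python3 -m creep '[0.165,-0.035,0,-0.03,0, 0.03,-0.07,0,-0.03,0, 0.045,-0.105,0,-0.03,0, 0.058,-0.135,0,-0.03,0, 0.066,-0.155,0,-0.03,0, 0.069,-0.163,-0.04,-0.03,0, 0.069,-0.163,-0.06,-0.03,0, 0.069,-0.163,-0.06,-0.03,0, 0.069,-0.163,-0.06,-0.03,0]'
python3 w.py w4 scoop_lip:0.09 scoop:0.09 scoop_hook:.15 wax0:0.005; python3 v.py 2 scoop_lip scoop scoop_hook
python3 - <<'E'
from tr import *
for n in("top2","scene2","top1"):
    z=np.load(f"pics/{n}.npz"); fit(z["p"],z["K"],z["E"],[.558,-.112,np.radians(-16.8)])
E
```

```text
clock: 8.22
eef_pos: [0.6214, 0.0111, 0.2036]
tool_rot: [0.134, 0.991, 0.0, 0.0]
ft_force: [0.5, 0.6, -1.5]
grip_width: 0.0129
grasp_force: 62.8
clock: 8.97
eef_pos: [0.6885, -0.1497, 0.1414]
tool_rot: [0.146, 0.989, 0.0, -0.002]
ft_force: [0.1, 0.2, -1.1]
grip_width: 0.0128
grasp_force: 62.8
[ 0.69  -0.15   0.144] [-163.246   -0.016 -179.993] [-0.214  0.707  0.514  1.378  0.     0.079]
scoop_lip [(0.59, [0.511, 0.018], array([ 0.568, -0.111]))]
scoop [(0.86, [0.505, 0.264], array([ 0.619, -0.129]))]
scoop_hook []
wax0 []
[ 0.6912 -0.1494  0.1462] [0.2875 0.9578 0.0003]
scoop_lip scene [(0.84, [0.425, 0.484])]
scoop_lip top [(0.87, [0.595, 0.439]), (0.51, [0.538, 0.284])]
[((array([ 0.5771, -0.1091,  0.1079]), np.float64(0.01003497161137104)),), ((array([0.6756, 0.0188, 0.271 ]), np.float64(0.05670016483788373)),)]
scoop scene [(0.71, [0.403, 0.5])]
scoop top [(0.7, [0.611, 0.4])]
[((array([ 0.6229, -0.1347,  0.0765]), np.float64(0.0015856282954513112)),)]
scoop_hook scene [(0.84, [0.326, 0.473])]
scoop_hook top []
[]
trough rect 0.5585784912109375 -0.11556355655193329 size 0.10026416182518005 0.2930789291858673 yaw deg -16.91455
trough rect 0.5565205812454224 -0.11078180372714996 size 0.10992266237735748 0.26331713795661926 yaw deg -17.11398
trough rect 0.5556296110153198 -0.11353611946105957 size 0.09807803481817245 0.2604982256889343 yaw deg -16.908442
```

View pics/w4.png

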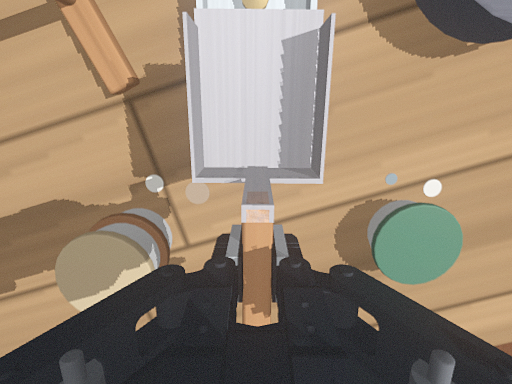

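The tray nearly hides the trough, whose rims show at columns 197 and 316 in the top rows. The tray's own walls are at columns 184 and 333. I'll compute the lateral offset in the tool frame.

```bash
python3 - <<'E'
from h import *
np.set_printoptions(precision=4,suppress=True)
z=np.load("pics/w4.npz");p,K,E=z["p"],z["K"],z["E"]
g=p.astype(int)
for r in(1,5): print(r,[(c,g[r,c].tolist()) for c in list(range(190,212,2))+list(range(300,326,2))])
t=np.array([.69,-.1500]);u=np.array([np.cos(np.radians(-16.8)),np.sin(np.radians(-16.8))]);v=np.array([-u[1],u[0]])
def L(c,r,zz):
    w=onz(K,E,((c+.5)/512,(r+.5)/384),zz)[:2]-t; return np.array([w@u,w@v])
print("rim",L(196.5,2,.03),L(316.5,2,.03)); 
print("scoop floor front",L(193,10,.092),L(325,10,.092)," wall top front",L(184,13,.123),L(334,13,.123))
print("back bottom-out top",L(192,183,.123),L(324,183,.123))
c=np.array([.557,-.1127])-t;print("trough centre in tool",c@u,c@v)
E
```

```text
1 [(190, [145, 122, 99]), (192, [147, 124, 102]), (194, [141, 118, 97]), (196, [232, 240, 247]), (198, [234, 239, 243]), (200, [233, 239, 242]), (202, [215, 222, 225]), (204, [187, 192, 195]), (206, [183, 187, 192]), (208, [233, 239, 243]), (210, [235, 241, 244]), (300, [180, 186, 187]), (302, [182, 188, 189]), (304, [182, 186, 191]), (306, [142, 146, 149]), (308, [135, 137, 140]), (310, [156, 162, 163]), (312, [238, 244, 247]), (314, [234, 240, 244]), (316, [239, 248, 254]), (318, [186, 154, 123]), (320, [187, 156, 124]), (322, [189, 157, 127]), (324, [189, 157, 124])]
5 [(190, [144, 119, 103]), (192, [147, 124, 105]), (194, [136, 115, 94]), (196, [219, 225, 228]), (198, [235, 242, 245]), (200, [232, 239, 242]), (202, [219, 225, 229]), (204, [182, 187, 192]), (206, [180, 186, 190]), (208, [233, 238, 242]), (210, [236, 242, 245]), (300, [177, 182, 185]), (302, [182, 186, 189]), (304, [183, 189, 193]), (306, [141, 145, 149]), (308, [135, 136, 142]), (310, [186, 191, 193]), (312, [237, 243, 246]), (314, [234, 240, 243]), (316, [234, 240, 245]), (318, [186, 152, 115]), (320, [188, 159, 125]), (322, [192, 159, 128]), (324, [192, 161, 126])]
rim [-0.1486 -0.048 ] [-0.1486  0.0455]
scoop floor front [-0.1254 -0.0389] [-0.1254  0.0394]  wall top front [-0.1152 -0.0374] [-0.1152  0.0374]
back bottom-out top [-0.0275 -0.0387] [-0.0275  0.0381]
trough centre in tool -0.13810437919779361 -0.0027332117356685904
```

Relative offset is only about 1.3 mm sideways, so I'll descend.

```bash
python3 -m creep '[0,-0.0015,-0.015,0,0, 0,-0.0015,-0.03,0,0, 0,-0.0015,-0.045,0,0, 0,-0.0015,-0.055,0,0, 0,-0.0015,-0.063,0,0, 0,-0.0015,-0.07,0,0, 0,-0.0015,-0.075,0,0, 0,-0.0015,-0.078,0,0, 0,-0.0015,-0.08,0,0, 0,-0.0015,-0.08,0,0]'
python3 -m creep '[0,0,-0.001,0,0, 0,0,-0.002,0,0, 0,0,-0.003,0,0, 0,0,-0.003,0,0]'
python3 -m creep '[0,0,-0.001,0,0, 0,0,-0.001,0,0]'
```

```text
clock: 10.45
eef_pos: [0.6899, -0.1514, 0.0633]
tool_rot: [0.146, 0.989, -0.0, 0.0]
ft_force: [-0.2, 0.8, -1.6]
grip_width: 0.0129
grasp_force: 62.9
clock: 10.78
eef_pos: [0.6899, -0.1514, 0.0604]
tool_rot: [0.146, 0.989, -0.0, 0.0]
ft_force: [0.6, -0.3, -1.6]
grip_width: 0.013
grasp_force: 62.9
clock: 10.95
eef_pos: [0.6901, -0.1514, 0.0601]
tool_rot: [0.146, 0.989, -0.0, 0.0]
ft_force: [-1.1, 0.9, 1.7]
grip_width: 0.0129
grasp_force: 63.5
```

Light floor contact of about 3 N. Now I'll slide towards the near end.

```bash
python3 -m creep '[-0.0057,0.0017,0,0,0, -0.0144,0.0043,0,0,0, -0.0239,0.0072,0,0,0, -0.0335,0.0101,0,0,0, -0.0431,0.013,0,0,0, -0.0526,0.0159,0,0,0, -0.0622,0.0188,0,0,0, -0.0718,0.0217,0,0,0, -0.0814,0.0246,0,0,0, -0.0861,0.026,0,0,0]'
python3 -m creep '[-0.0057,0.0017,0,0,0, -0.0115,0.0035,0,0,0, -0.0172,0.0052,0,0,0, -0.023,0.0069,0,0,0, -0.0268,0.0081,0,0,0, -0.0306,0.0093,0,0,0, -0.0335,0.0101,0,0,0, -0.0354,0.0107,0,0,0, -0.0373,0.0113,0,0,0, -0.0373,0.0113,0,0,0]'
python3 w.py w5 wax0:0.015 scoop_lip:0.005
```

```text
clock: 11.78
eef_pos: [0.6037, -0.1253, 0.0604]
tool_rot: [0.146, 0.989, -0.0, 0.001]
ft_force: [0.7, 0.3, -0.5]
grip_width: 0.0128
grasp_force: 62.9
clock: 12.62
eef_pos: [0.5674, -0.1143, 0.0602]
tool_rot: [0.146, 0.989, -0.0, 0.001]
ft_force: [3.1, -1.3, 6.2]
grip_width: 0.0129
grasp_force: 64.0
[ 0.567 -0.114  0.06 ] [-163.22     0.151  179.96 ] [-0.199  0.517 -0.053  0.998 -0.     0.094]
wax0 [(0.95, [0.426, 0.044], array([ 0.447, -0.103])), (0.91, [0.503, 0.052], array([ 0.455, -0.081])), (0.61, [0.583, 0.034], array([ 0.458, -0.057])), (0.6, [0.58, 0.14], array([ 0.479, -0.064]))]
scoop_lip []
```

View pics/w5.png

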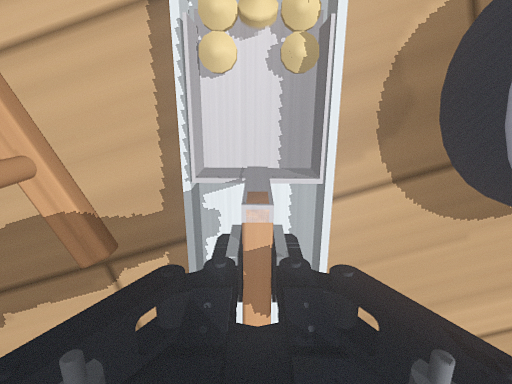

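Two buttons, at (218,52) and (300,52), are well inside the tray. Three more at rows 8–12 are right over the lip. I'll push a few more millimetres.

```bash
python3 -m creep '[-0.001,0.0003,0,0,0, -0.0019,0.0006,0,0,0, -0.0029,0.0009,0,0,0, -0.0038,0.0012,0,0,0, -0.0048,0.0014,0,0,0, -0.0048,0.0014,0,0,0]'
python3 w.py w6 wax0:0.015 scoop_lip:0.005
```

```text
clock: 13.27
eef_pos: [0.5628, -0.113, 0.0602]
tool_rot: [0.146, 0.989, -0.0, 0.002]
ft_force: [3.6, -0.9, 5.5]
grip_width: 0.0131
grasp_force: 64.0
[ 0.563 -0.113  0.06 ] [-163.223    0.168  179.958] [-0.198  0.509 -0.067  0.992 -0.     0.095]
wax0 [(0.91, [0.508, 0.059], array([ 0.452, -0.079])), (0.88, [0.432, 0.072], array([ 0.448, -0.101])), (0.82, [0.58, 0.167], array([ 0.48 , -0.064])), (0.73, [0.43, 0.159], array([ 0.465, -0.108])), (0.57, [0.586, 0.062], array([ 0.459, -0.057]))]
scoop_lip []
```

```bash
python3 -m creep '[-0.001,0.0003,0,0,0, -0.0019,0.0006,0,0,0, -0.0024,0.0007,0,0,0, -0.0024,0.0007,0,0,0]'
python3 w.py w7 wax0:0.015
```

```text
clock: 13.75
eef_pos: [0.5605, -0.1123, 0.0602]
tool_rot: [0.146, 0.989, -0.0, 0.002]
ft_force: [3.5, -0.6, 4.9]
grip_width: 0.0128
grasp_force: 64.0
[ 0.561 -0.112  0.06 ] [-163.224    0.175  179.958] [-0.198  0.504 -0.074  0.989 -0.     0.095]
wax0 [(0.95, [0.586, 0.072], array([ 0.459, -0.056])), (0.66, [0.507, 0.071], array([ 0.452, -0.079])), (0.64, [0.428, 0.167], array([ 0.464, -0.108])), (0.58, [0.576, 0.17], array([ 0.478, -0.065]))]
```

View pics/w7.png

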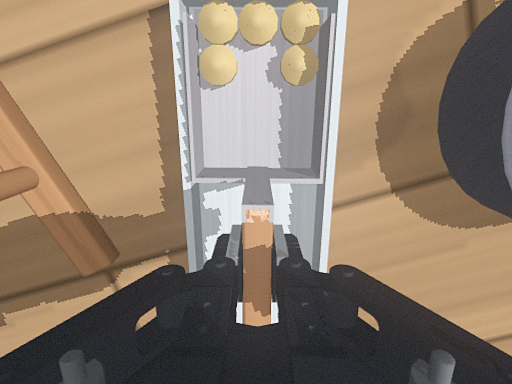

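All five buttons are in the tray, with rows at 22 and 65 behind the lip at about row 8. Lifting straight up.

```bash
python3 -m creep '[0,0,0.003,0,0, 0,0,0.008,0,0, 0,0,0.016,0,0, 0,0,0.028,0,0, 0,0,0.042,0,0, 0,0,0.056,0,0, 0,0,0.07,0,0, 0,0,0.082,0,0, 0,0,0.09,0,0, 0,0,0.092,0,0]'
python3 -m creep '[0,0,0.001,0,0, 0,0,0.001,0,0, 0,0,0.001,0,0]'
python3 w.py w8 wax0:0.11 pan:0
```

```text
clock: 14.68
eef_pos: [0.5587, -0.1118, 0.1524]
tool_rot: [0.146, 0.989, 0.0, -0.0]
ft_force: [0.3, 0.3, -2.6]
grip_width: 0.013
grasp_force: 62.8
clock: 14.93
eef_pos: [0.5584, -0.1118, 0.1512]
tool_rot: [0.146, 0.989, 0.0, -0.001]
ft_force: [0.2, -0.2, -2.3]
grip_width: 0.013
grasp_force: 62.8
[ 0.558 -0.112  0.151] [-163.225   -0.132 -179.972] [-0.198  0.424  0.053  1.203  0.     0.095]
wax0 [(0.96, [0.424, 0.09], array([ 0.447, -0.104])), (0.92, [0.504, 0.081], array([ 0.452, -0.08 ])), (0.77, [0.577, 0.187], array([ 0.48 , -0.065])), (0.75, [0.431, 0.181], array([ 0.465, -0.108])), (0.57, [0.578, 0.089], array([ 0.46, -0.06])), (0.44, [0.744, 0.855], array([ 0.678, -0.048]))]
pan [(0.68, [0.908, 0.28], array([0.552, 0.103])), (0.19, [0.034, 0.525], array([ 0.512, -0.369]))]
```

All five are aboard. I'll turn the scoop to face the pan, which is at about (0.550, 0.099), and back off for a run-up.

```bash
python3 -m creep '[0.001,-0.001,0,-0.02,0, 0.004,-0.005,0,-0.07,0, 0.008,-0.01,0,-0.15,0, 0.012,-0.016,0,-0.25,0, 0.017,-0.022,0,-0.36,0, 0.022,-0.029,0,-0.47,0, 0.027,-0.035,0,-0.58,0, 0.031,-0.041,0,-0.69,0, 0.035,-0.045,0,-0.8,0, 0.037,-0.049,0,-0.9,0]'
python3 -m creep '[0.001,-0.001,-0.004,-0.08,0, 0.001,-0.001,-0.01,-0.14,0, 0.001,-0.001,-0.016,-0.18,0, 0.001,-0.001,-0.02,-0.2,0, 0.001,-0.001,-0.02,-0.2,0, 0.001,-0.001,-0.02,-0.2,0]'
python3 w.py w9 wax0:0.09 pan:0
```

```text
clock: 15.92
eef_pos: [0.5966, -0.1614, 0.1519]
tool_rot: [0.564, 0.826, -0.0, -0.0]
ft_force: [0.2, -0.4, -2.4]
grip_width: 0.013
grasp_force: 62.7
clock: 16.42
eef_pos: [0.597, -0.162, 0.1319]
tool_rot: [0.641, 0.767, -0.0, -0.0]
ft_force: [-0.0, 0.4, -1.9]
grip_width: 0.0126
grasp_force: 62.7
[ 0.597 -0.162  0.132] [-100.226   -0.009  179.998] [-0.265  0.53   0.173  1.214 -0.     1.127]
wax0 [(0.97, [0.578, 0.087], array([ 0.6 , -0.05])), (0.88, [0.423, 0.094], array([ 0.555, -0.06 ])), (0.6, [0.431, 0.187], array([ 0.56 , -0.079])), (0.56, [0.579, 0.191], array([ 0.605, -0.072]))]
pan [(0.15, [0.97, 0.165], array([ 0.787, -0.021]))]
```

View pics/w9.png

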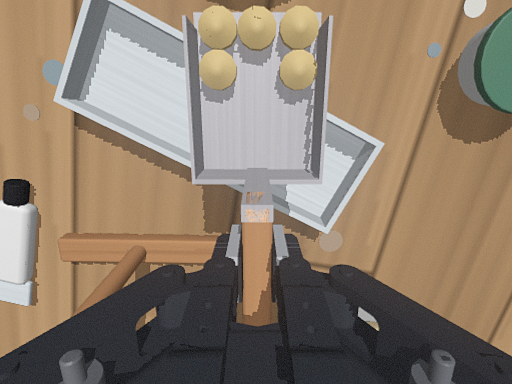

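All five ride in the front of the tray, at rows 27 and 70. I'll fling them forward over the pan with a sharp reversal.

```bash
python3 -m creep '[-0.0014,0.0079,0,0,0, -0.0042,0.0236,0,0,0, -0.0085,0.0472,0,0,0, -0.0142,0.0787,0,0,0, -0.0212,0.1181,0,0,0, -0.0142,0.0787,0,0,0, -0.0071,0.0394,0,0,0, -0.0027,0.0148,0,0,0, -0.0009,0.0049,0,0,0, 0,0,0,0,0]'
python3 w.py w10 wax0:0.09 pan:0; python3 v.py 3 wax0 pan
```

```text
clock: 17.4
eef_pos: [0.5974, -0.1621, 0.1326]
tool_rot: [0.642, 0.767, 0.0, 0.0]
ft_force: [-0.4, -0.3, -1.4]
grip_width: 0.0132
grasp_force: 62.8
[ 0.597 -0.162  0.132] [-100.138    0.016 -179.988] [-0.266  0.53   0.174  1.214  0.     1.128]
wax0 []
pan []
[ 0.5969 -0.1611  0.1323] [ 0.9842  0.1771 -0.0002]
wax0 scene [(0.57, [0.491, 0.625]), (0.52, [0.521, 0.626]), (0.51, [0.44, 0.531])]
wax0 top [(0.58, [0.449, 0.487]), (0.49, [0.467, 0.478]), (0.48, [0.456, 0.454])]
[((array([0.5363, 0.1218, 0.0148]), np.float64(0.03320410535287516)),), ((array([ 0.5388,  0.0975, -0.0091]), np.float64(0.013765826581168874)),), ((array([0.5123, 0.1358, 0.0165]), np.float64(0.005987337925796364)),), ((array([ 0.5148,  0.1129, -0.0036]), np.float64(0.02614824795254667)),)]
pan scene [(0.79, [0.685, 0.861]), (0.72, [0.703, 0.658]), (0.6, [0.493, 0.623])]
pan top [(0.72, [0.473, 0.464]), (0.66, [0.343, 0.723]), (0.57, [0.21, 0.529])]
[((array([ 0.4545,  0.2857, -0.2303]), np.float64(0.30766377686699264)),), ((array([ 0.161 ,  0.395 , -0.5183]), np.float64(0.06122311493845951)),), ((array([0.426 , 0.2387, 0.1229]), np.float64(0.2632043175762706)),), ((array([ 0.2101,  0.3128, -0.0329]), np.float64(0.007688882527949206)),)]
```

```bash
python3 - <<'E'
import cv2,numpy as np
a=cv2.imread("pics/w10.png");b=cv2.imread("pics/top3.png")[120:230,190:340];c=cv2.imread("pics/scene3.png")[170:280,180:330]
b=cv2.resize(b,(400,293),interpolation=2);c=cv2.resize(c,(400,293),interpolation=2)
r=np.hstack([b,c]);a=cv2.resize(a,(400,300))
o=np.zeros((593,800,3),np.uint8);o[:293]=r;o[293:,:400]=a;cv2.imwrite("pics/m1.png",o)
E
```

```text
(no output)
```

View pics/m1.png

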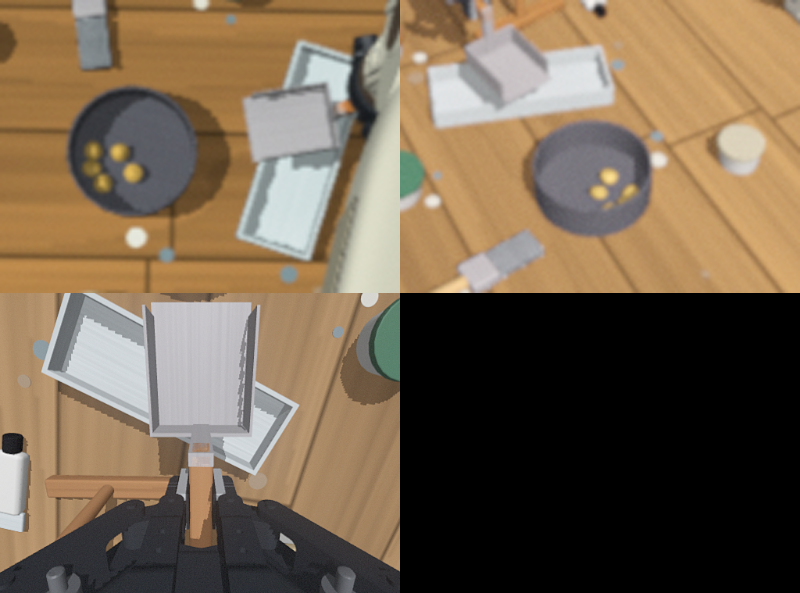

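All five buttons are in the pan, at (93,150), (92,170), (103,183), (119,152) and (132,172) in the enlarged top crop, and the tray is empty. Next I'll raise the scoop and measure the rail.

```bash
python3 -m creep '[-0.005,0.005,0.03,0.05,0, -0.01,0.02,0.06,0.15,0, -0.02,0.03,0.1,0.27,0, -0.035,0.04,0.14,0.39,0, -0.05,0.05,0.17,0.51,0, -0.07,0.06,0.19,0.63,0, -0.09,0.06,0.2,0.75,0, -0.12,0.06,0.2,0.87,0, -0.14,0.06,0.2,0.99,0, -0.15,0.06,0.2,1.1,0]'
python3 v.py 4 rail_mid rail
python3 - <<'E'
from h import *
np.set_printoptions(precision=4,suppress=True)
for n in("top1","top4"):
    z=np.load(f"pics/{n}.npz");p,K,E=z["p"],z["K"],z["E"]
    g=cv2.cvtColor(p,cv2.COLOR_RGB2GRAY); L=cv2.createLineSegmentDetector().detect(g)[0][:,0]
    for l in L:
        a,b=onz(K,E,(l[0]/512,l[1]/384),.27)[:2],onz(K,E,(l[2]/512,l[3]/384),.27)[:2]
        if np.hypot(*(a-b))>.06 and 340<l[[0,2]].mean()<470 and 160<l[[1,3]].mean()<215: print(n,l,a,b,np.degrees(np.arctan2(*(a-b)[::1])))
E
```

```text
clock: 18.68
eef_pos: [0.4449, -0.1014, 0.3334]
tool_rot: [0.143, 0.99, -0.0, 0.0]
ft_force: [-0.6, -0.3, -1.6]
grip_width: 0.0127
grasp_force: 62.8
[ 0.4449 -0.1014  0.3334] [0.2829 0.9592 0.0001]
rail_mid scene [(0.67, [0.4, 0.284])]
rail_mid top [(0.66, [0.808, 0.496])]
[((array([ 0.5009, -0.3784,  0.2697]), np.float64(0.007639881063942229)),)]
rail scene [(0.85, [0.412, 0.428])]
rail top []
[]
top1 [414.3144 186.5183 454.4301 179.6989] [ 0.5067 -0.3773] [ 0.5268 -0.4851] -10.551388011646099
top1 [348.2581 196.5761 415.4916 187.1716] [ 0.4769 -0.2007] [ 0.505  -0.3805] -8.878018804120018
top1 [422.1145 180.9496 396.7506 184.8073] [ 0.522  -0.3984] [ 0.5105 -0.3303] 170.42952439308263
top1 [455.5823 175.2876 432.8141 178.1664] [ 0.5387 -0.4884] [ 0.5299 -0.4272] 171.85857121901574
top1 [395.7181 185.0544 366.8257 189.0153] [ 0.5098 -0.3276] [ 0.4979 -0.2503] 171.26661549941363
top1 [474.405  189.583  421.915  197.1526] [ 0.5012 -0.5382] [ 0.4786 -0.3974] 170.90584997498294
top1 [411.8687 199.8102 353.1129 198.9559] [ 0.4711 -0.3704] [ 0.4708 -0.2136] 179.89914732618664
top1 [444.37
[... 1152 characters left out ...]
54644458569895
top4 [454.513  175.4937 431.5908 178.3209] [ 0.5381 -0.4855] [ 0.5295 -0.4239] 172.03241197360003
top4 [444.3748 185.3804 474.3756 185.3609] [ 0.5111 -0.4579] [ 0.5125 -0.5384] -0.9841826970624334
top4 [474.404  189.577  421.9091 197.1128] [ 0.5012 -0.5382] [ 0.4787 -0.3973] 170.94217143681038
top4 [421.7935 193.7842 448.0606 190.1588] [ 0.4876 -0.3971] [ 0.4985 -0.4676] -8.757451226817286
top4 [383.0453 179.7029 357.7192 173.5435] [ 0.5236 -0.2937] [ 0.539 -0.226] -167.1919346131421
top4 [448.0747 187.6375 414.2972 191.1208] [ 0.5052 -0.4677] [ 0.4944 -0.3772] 173.19100304558356
top4 [360.6201 169.8008 404.3787 170.2986] [ 0.5492 -0.2337] [ 0.5498 -0.3511] -0.3083831948700338
```

The rail axis passes through about (0.512, -0.374) at height 0.27, with a rack yaw of about 9.3°. I'll move the handle over it.

```bash
python3 -m creep '[0,-0.02,0.01,0.06,0, 0,-0.05,0.02,0.15,0, 0,-0.09,0.02,0.26,0, 0,-0.13,0.02,0.37,0, 0.005,-0.17,0.02,0.455,0, 0.01,-0.21,0.02,0.455,0, 0.016,-0.245,0.02,0.455,0, 0.021,-0.27,0.02,0.455,0, 0.021,-0.279,0.02,0.455,0, 0.021,-0.279,0.02,0.455,0]'
python3 v.py 5 scoop_hook scoop_lip rail_mid
python3 - <<'E'
import cv2,numpy as np
b=cv2.imread("pics/top5.png")[140:260,300:480];c=cv2.imread("pics/scene5.png")[60:210,140:320]
o=np.hstack([cv2.resize(b,(400,267),interpolation=2),cv2.resize(c,(320,267),interpolation=2)]);cv2.imwrite("pics/m2.png",o)
E
```

```text
clock: 19.82
eef_pos: [0.4686, -0.3834, 0.3497]
tool_rot: [-0.079, 0.997, 0.001, -0.001]
ft_force: [-0.8, 1.1, -1.5]
grip_width: 0.0127
grasp_force: 62.8
[ 0.4686 -0.3834  0.3497] [-0.1579  0.9875  0.0021]
scoop_hook scene [(0.88, [0.39, 0.238]), (0.27, [0.335, 0.495])]
scoop_hook top [(0.86, [0.834, 0.443]), (0.2, [0.44, 0.308]), (0.17, [0.846, 0.509])]
[((array([ 0.5339, -0.3633,  0.3659]), np.float64(0.008125710506966413)),), ((array([0.6395, 0.0819, 0.6043]), np.float64(0.06750344381769252)),), ((array([ 0.628 , -0.7114, -0.3884]), np.float64(0.013586642582789682)),), ((array([0.7354, 0.1003, 0.3213]), np.float64(0.09808212991502903)),)]
scoop_lip scene [(0.6, [0.465, 0.231]), (0.59, [0.396, 0.723])]
scoop_lip top [(0.89, [0.841, 0.652])]
[((array([ 0.3442, -0.403 ,  0.3075]), np.float64(0.004042694049232774)),), ((array([ 0.0051, -2.3554, -3.7989]), np.float64(0.03569608926894912)),)]
rail_mid scene [(0.66, [0.396, 0.289])]
rail_mid top [(0.62, [0.81, 0.487])]
[((array([ 0.5096, -0.385 ,  0.259 ]), np.float64(0.004965696648213425)),)]
```

View pics/m2.png

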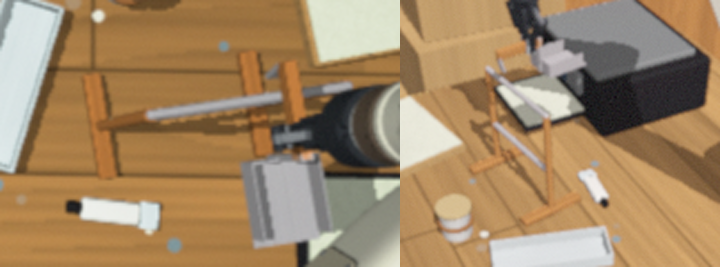

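The handle crosses the rail with the hook beyond it. Lowering onto the rail.

```bash
python3 -m creep '[0,0,-0.01,0,0, 0,0,-0.025,0,0, 0,0,-0.04,0,0, 0,0,-0.05,0,0, 0,0,-0.06,0,0, 0,0,-0.068,0,0, 0,0,-0.073,0,0, 0,0,-0.076,0,0, 0,0,-0.076,0,0]'
python3 -m creep '[0,0,-0.001,0,0, 0,0,-0.002,0,0, 0,0,-0.003,0,0, 0,0,-0.003,0,0]'
python3 -m creep '[0,0,-0.001,0,0, 0,0,-0.002,0,0, 0,0,-0.002,0,0]'
```

```text
clock: 20.97
eef_pos: [0.4682, -0.3807, 0.276]
tool_rot: [-0.081, 0.997, 0.0, -0.0]
ft_force: [0.2, -0.5, -1.6]
grip_width: 0.0128
grasp_force: 62.8
clock: 21.3
eef_pos: [0.4684, -0.3811, 0.2734]
tool_rot: [-0.081, 0.997, -0.0, 0.0]
ft_force: [-0.5, -0.2, -2.4]
grip_width: 0.0128
grasp_force: 62.8
clock: 21.55
eef_pos: [0.4682, -0.381, 0.2711]
tool_rot: [-0.081, 0.997, 0.0, -0.0]
ft_force: [0.1, -0.6, -1.3]
grip_width: 0.0129
grasp_force: 62.8
```

```bash
python3 -m creep '[0,0,-0.001,0,0, 0,0,-0.002,0,0, 0,0,-0.002,0,0]'
python3 -m creep '[0,0,-0.001,0,0, 0,0,-0.002,0,0, 0,0,-0.002,0,0]'
python3 -m creep '[0,0,-0.001,0,0, 0,0,-0.001,0,0]'
```

```text
clock: 21.8
eef_pos: [0.4683, -0.3811, 0.2706]
tool_rot: [-0.081, 0.997, -0.001, 0.001]
ft_force: [-1.6, 0.6, 3.8]
grip_width: 0.0132
grasp_force: 63.7
clock: 22.05
eef_pos: [0.4683, -0.3812, 0.2702]
tool_rot: [-0.081, 0.997, -0.001, 0.001]
ft_force: [-4.3, 2.1, 10.0]
grip_width: 0.0128
grasp_force: 64.7
clock: 22.22
eef_pos: [0.4683, -0.3814, 0.2696]
tool_rot: [-0.081, 0.997, -0.002, 0.002]
ft_force: [-5.0, 2.2, 10.8]
grip_width: 0.0129
grasp_force: 64.9
```

Contact came exactly at the predicted height. I'll ease off and pull back until the tab meets the rail.

```bash
python3 -m creep '[0,0,0.002,0,0, -0.002,-0.0003,0.003,0,0, -0.004,-0.0006,0.003,0,0, -0.006,-0.001,0.003,0,0, -0.008,-0.0013,0.003,0,0, -0.01,-0.0016,0.003,0,0, -0.01,-0.0016,0.003,0,0]'
python3 -m creep '[-0.002,-0.0003,0,0,0, -0.004,-0.0006,0,0,0, -0.004,-0.0006,0,0,0]'
python3 -m creep '[-0.002,-0.0003,0,0,0, -0.004,-0.0006,0,0,0, -0.004,-0.0006,0,0,0]'
```

```text
clock: 22.8
eef_pos: [0.4583, -0.3828, 0.2697]
tool_rot: [-0.081, 0.997, -0.0, 0.0]
ft_force: [2.3, 0.2, 3.3]
grip_width: 0.0131
grasp_force: 63.7
clock: 23.05
eef_pos: [0.454, -0.3833, 0.2696]
tool_rot: [-0.081, 0.997, -0.0, 0.0]
ft_force: [2.3, 0.0, 4.9]
grip_width: 0.0127
grasp_force: 63.8
clock: 23.3
eef_pos: [0.4498, -0.3839, 0.2694]
tool_rot: [-0.081, 0.997, -0.0, -0.0]
ft_force: [1.6, 0.7, 5.5]
grip_width: 0.0127
grasp_force: 63.8
```

```bash
python3 -m creep '[-0.001,-0.0002,0,0,0, -0.002,-0.0003,0,0,0, -0.002,-0.0003,0,0,0]'
python3 -m creep '[-0.001,-0.0002,0,0,0, -0.002,-0.0003,0,0,0, -0.002,-0.0003,0,0,0]'
```

```text
clock: 23.55
eef_pos: [0.4493, -0.384, 0.2693]
tool_rot: [-0.081, 0.997, 0.0, 0.001]
ft_force: [5.9, 0.5, 3.4]
grip_width: 0.0128
grasp_force: 63.6
clock: 23.8
eef_pos: [0.4492, -0.384, 0.2692]
tool_rot: [-0.082, 0.997, 0.0, 0.003]
ft_force: [10.7, 0.5, 0.5]
grip_width: 0.0127
grasp_force: 63.3
```

The tab is against the rail. Now I'll pivot the scoop down around the rail by moving the grip on an arc.

```bash
python3 -m creep '[0.0025,0.0004,0,0,0, 0.0015,0.0002,-0.004,0,0, 0.001,0.0002,-0.008,0,0, 0.0005,0.0001,-0.0115,0,0, 0.0005,0.0001,-0.0115,0,0]'
python3 -m creep '[0,0,-0.004,0,0, 0,0,-0.008,0,0, 0.0005,0.0001,-0.0115,0,0, 0.0005,0.0001,-0.0115,0,0]'
python3 v.py 6 scoop_hook scoop_lip
```

```text
clock: 24.22
eef_pos: [0.4463, -0.3843, 0.2574]
tool_rot: [-0.081, 0.997, 0.0, -0.0]
ft_force: [2.4, -0.3, 5.1]
grip_width: 0.013
grasp_force: 65.0
clock: 24.55
eef_pos: [0.4464, -0.3843, 0.2462]
tool_rot: [-0.081, 0.997, -0.0, -0.001]
ft_force: [0.3, -0.0, 5.4]
grip_width: 0.0132
grasp_force: 67.1
[ 0.4464 -0.3843  0.2462] [-0.161  0.987  0.   ]
scoop_hook scene [(0.64, [0.397, 0.282]), (0.24, [0.5, 0.619])]
scoop_hook top [(0.78, [0.811, 0.467]), (0.46, [0.81, 0.54]), (0.46, [0.442, 0.31])]
[((array([ 0.5207, -0.3713,  0.2853]), np.float64(0.005662224403413545)),), ((array([ 0.4758, -0.4034,  0.2472]), np.float64(0.03998073410410935)),), ((array([ 0.4666, -0.4064, -0.3309]), np.float64(0.3425993897652608)),), ((array([ 0.3614, -0.5621, -0.6086]), np.float64(0.29683295113125735)),)]
scoop_lip scene [(0.74, [0.463, 0.318])]
scoop_lip top [(0.56, [0.789, 0.622]), (0.4, [0.81, 0.534])]
[((array([ 0.3605, -0.3935,  0.1576]), np.float64(0.00032805835566243694)),), ((array([ 0.4216, -0.3716,  0.2072]), np.float64(0.0684369041646951)),)]
```

It pivots nicely, to about 21° so far. Continuing to about 37°.

```bash
python3 -m creep '[0.0005,0.0001,-0.004,0,0, 0.001,0.0002,-0.008,0,0, 0.002,0.0003,-0.012,0,0, 0.004,0.0006,-0.016,0,0, 0.005,0.0008,-0.019,0,0, 0.005,0.0008,-0.019,0,0]'
python3 v.py 7 scoop_hook scoop_lip
```

```text
clock: 25.35
eef_pos: [0.4513, -0.3835, 0.2274]
tool_rot: [-0.081, 0.997, -0.0, -0.001]
ft_force: [-1.9, 0.2, 6.7]
grip_width: 0.0128
grasp_force: 73.8
[ 0.4513 -0.3835  0.2274] [-0.161   0.987  -0.0001]
scoop_hook scene [(0.52, [0.394, 0.276])]
scoop_hook top [(0.7, [0.817, 0.479]), (0.7, [0.441, 0.456]), (0.57, [0.678, 0.614])]
[((array([ 0.5142, -0.3837,  0.2841]), np.float64(0.0030945289570660237)),), ((array([0.5843, 0.0689, 0.5475]), np.float64(0.12937924134128462)),)]
scoop_lip scene [(0.71, [0.448, 0.344]), (0.2, [0.431, 0.338])]
scoop_lip top [(0.79, [0.776, 0.592]), (0.37, [0.81, 0.479]), (0.2, [0.464, 0.492])]
[((array([ 0.3962, -0.3901,  0.12  ]), np.float64(0.004745631018110002)),), ((array([ 0.4726, -0.37  ,  0.1854]), np.float64(0.08899359121078225)),), ((array([ 0.4127, -0.3975,  0.1272]), np.float64(0.03151045351999049)),), ((array([ 0.4861, -0.3867,  0.1796]), np.float64(0.06351271502235921)),)]
```

It's at about 37°, with the hook corner at (0.514, -0.384, 0.284). Releasing.

```bash
python3 -m creep '[0,0,0,0,0.016, 0,0,0,0,0.02, 0,0,0,0,0.03, 0,0,0,0,0.045, 0,0,0,0,0.045, 0,0,0,0,0.045, 0,0,0,0,0.045, 0,0,0,0,0.045]'
python3 v.py 8 scoop_hook scoop_lip rail_mid
python3 - <<'E'
import cv2,numpy as np
b=cv2.imread("pics/top8.png")[140:260,300:480];c=cv2.imread("pics/scene8.png")[60:210,140:320]
o=np.hstack([cv2.resize(b,(400,267),interpolation=2),cv2.resize(c,(400,333),interpolation=2)[:267]]);cv2.imwrite("pics/m3.png",o)
E
```

```text
clock: 26.32
eef_pos: [0.4523, -0.3834, 0.2272]
tool_rot: [-0.081, 0.997, 0.0, -0.0]
ft_force: [0.3, 1.1, -0.5]
grip_width: 0.0455
grasp_force: 0.0
[ 0.4523 -0.3834  0.2272] [-0.1616  0.9869  0.    ]
scoop_hook scene [(0.78, [0.404, 0.273]), (0.35, [0.485, 0.811])]
scoop_hook top [(0.94, [0.814, 0.483]), (0.38, [0.806, 0.481])]
[((array([ 0.5045, -0.37  ,  0.2956]), np.float64(0.0046857398430865125)),), ((array([ 0.507 , -0.359 ,  0.3016]), np.float64(0.002336028932367412)),), ((array([ 0.5201, -0.4363, -0.7508]), np.float64(0.5165578016537632)),), ((array([ 0.5197, -0.4427, -0.7848]), np.float64(0.5052527588904318)),)]
scoop_lip scene [(0.58, [0.414, 0.388]), (0.17, [0.396, 0.289])]
scoop_lip top [(0.59, [0.764, 0.512]), (0.44, [0.805, 0.483])]
[((array([ 0.4876, -0.3898,  0.0601]), np.float64(0.0036077364351503167)),), ((array([ 0.5002, -0.4441,  0.0416]), np.float64(0.05161896626085177)),), ((array([ 0.5042, -0.3254,  0.2852]), np.float64(0.043369006645416985)),), ((array([ 0.5135, -0.376 ,  0.2654]), np.float64(0.005361898970388954)),)]
rail_mid scene [(0.96, [0.399, 0.29])]
rail_mid top [(0.96, [0.805, 0.488])]
[((array([ 0.5078, -0.3779,  0.261 ]), np.float64(0.005062009130125078)),)]
```

View pics/m3.png

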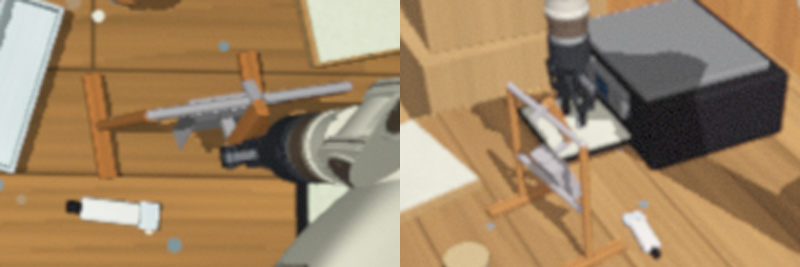

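The scoop hangs on the rail with its tray against the lower bar, the hook at (250,95) in the left view and the tray at (550,170) in the right. I'll back the open gripper away.

```bash
python3 -m creep '[-0.015,-0.002,0,0,0.045, -0.04,-0.006,0.01,0,0.045, -0.07,-0.01,0.03,0,0.045, -0.09,-0.01,0.06,0,0.045, -0.11,-0.01,0.09,0,0.045, -0.12,-0.01,0.1,0,0.045, -0.12,-0.01,0.1,0,0.045, -0.12,-0.01,0.1,0,0.045]'
python3 v.py 9 scoop_hook scoop_lip pan wax0 | cut -c1-330
python3 -m creep '[0,0,0,0,0.045, 0,0,0,0,0.045, 0,0,0,0,0.045, 0,0,0,0,0.045, 0,0,0,0,0.045, 0,0,0,0,0.045, 0,0,0,0,0.045, 0,0,0,0,0.045, 0,0,0,0,0.045, 0,0,0,0,0.045]'
python3 v.py 10 scoop_hook scoop_lip | grep -A0 '\[((' | cut -c1-90
```

```text
clock: 27.38
eef_pos: [0.3325, -0.3937, 0.3275]
tool_rot: [-0.081, 0.997, -0.001, 0.001]
ft_force: [-0.6, 0.0, -0.7]
grip_width: 0.045
grasp_force: 0.0
[ 0.3325 -0.3937  0.3275] [-0.1606  0.987  -0.0014]
scoop_hook scene [(0.75, [0.396, 0.273]), (0.3, [0.409, 0.424])]
scoop_hook top [(0.78, [0.808, 0.488]), (0.62, [0.767, 0.492])]
[((array([ 0.5097, -0.3705,  0.2944]), np.float64(0.01184147377972284)),), ((array([ 0.5155, -0.3119,  0.324 ]), np.float64(0.03334932602019805)),), ((array([ 0.5019, -0.4974, -0.0737]), np.float64(0.05397289789818621)),), ((array([ 0.5089, -0.4186, -0.0243]), np.float64(0.02140979398197884)),)]
scoop_lip scene [(0.83, [0.41, 0.377])]
scoop_lip top [(0.62, [0.756, 0.518]), (0.22, [0.814, 0.483])]
[((array([ 0.489 , -0.3732,  0.0931]), np.float64(0.014118473692836515)),), ((array([ 0.501 , -0.4535,  0.0593]), np.float64(0.046168005945332186)),)]
pan scene [(0.88, [0.488, 0.624]), (0.68, [0.706, 0.651]), (0.62, [0.683, 0.863])]
pan top [(0.88, [0.474, 0.471]), (0.63, [0.346, 0.716]), (0.62, [0.741, 0.499])]
[((array([ 0.5448,  0.0887, -0.012 ]), np.float64(0.
[... 234 characters left out ...]
)),)]
wax0 scene [(0.46, [0.493, 0.635]), (0.37, [0.498, 0.616]), (0.2, [0.491, 0.446])]
wax0 top [(0.58, [0.441, 0.458]), (0.57, [0.445, 0.491]), (0.43, [0.47, 0.488])]
[((array([0.5595, 0.1422, 0.0298]), np.float64(0.011734822804749984)),), ((array([ 0.533 ,  0.128 , -0.0017]), np.float64(0.03499526673233557)),), ((array([0.5531, 0.1409, 0.0652]), np.float64(0.007271078479354768)),), ((array([0.5271, 0.1269, 0.0352]), np.float64(0.029711207083915094)),)]
clock: 28.72
eef_pos: [0.3323, -0.3934, 0.3273]
tool_rot: [-0.081, 0.997, -0.0, 0.0]
ft_force: [0.0, -0.7, -0.3]
grip_width: 0.0449
grasp_force: 0.0
[((array([ 0.5126, -0.3811,  0.2826]), np.float64(0.005637347010151061)),), ((array([ 0.46
```

The scoop is at rest on the rail, the pan has not moved, and the gripper is clear. Handing in.

```bash
python3 -c "
from workcell import bot
print(bot.job_done())"
```

```text
the job is handed in; nothing more can be done
None
```

I moved all five wax buttons into the pan with the scoop, hung the scoop by its hook on the upper rail and let go, and handed the job in at about 29 s on the robot's clock; no verdict came back.

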